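Demagnetise the scraper

TASK

The small bearing ring lying over the slot of the bench demagnetiser is finished: take it off and hang it on the post of the stand, fully down and let go. Then take the flat gasket scraper from the wooden tool rack, pass its blade down through the slot of the demagnetiser and finish while holding it there by the handle, still and upright, with more than half of the blade below the top and the handle not resting on it nor the blade pressing against the slot. Leave the other things on the bench where they are.

Things in the scene. Friction and masses are not known exactly. Their poses are not given: they have to be found in the camera images.
- demag_slot (a point): Centre of the slot, level with the top face, of the bench demagnetiser: a hollow grey box fixed to the bench, 150 mm (its x) by 170 mm (its y), 130 mm high, with a flat aluminium top 12 mm thick. The slot goes right through the top, 10 mm along x by 44 mm along y: 2 mm wider than the scraper's blade on every side. Below it the box is empty down to the bench. x is across the slot, y along it, z up.
- race_center (a point): Centre (half-way up) of the small steel bearing ring, 56 mm outside, 28 mm hole, 24 mm high, about 0.2 kg. It starts lying flat on the demagnetiser's top, covering the slot. z is its axis.
- stand_seat (a point): Centre of the seat of the steel stand fixed to the bench: a round foot 90 mm across and 8 mm high, on it a round seat 44 mm across whose top (this point) is 30 mm above the bench, and from it the upright post, 16 mm thick, rising 42 mm above this point. The ring hung fully down lies flat on the seat, its centre 12 mm above this point.
- scraper_handle (a point): Centre (half-way up) of the wooden handle of the gasket scraper, which starts standing upright, blade down, in one of the two slots of the rack. The handle is a flat rectangular block 18 mm thick (x) by 32 mm wide (y) by 70 mm tall (z); below it is the flat steel blade, 6 mm thick (x) by 40 mm wide (y), 90 mm long from handle to end, so the blade's end lies 125 mm below this point. About 0.2 kg. z is up along the handle.
- rack: Wooden tool rack fixed to the bench: a block 60 mm (x) by 140 mm (y), 60 mm high, with two slots in its top, each 12 mm by 46 mm (long along y) and 50 mm deep, their centres 35 mm either side of the middle along y. One holds the scraper, the other the drift. Origin at the centre of its underside.
- drift: bystander: a drift standing in the other slot of the rack, with a round wooden handle 26 mm thick and a steel shank 10 x 18 mm, 150 mm tall in all; origin at the centre of its lower end
- bigrace: bystander: large plain steel bearing ring, 90 mm across, 22 mm high, lying flat; origin at the centre of its underside
- wrench: bystander: steel wrench lying on the bench; origin on its underside
- screwdriver: bystander: screwdriver lying on the bench; origin on its underside
- oilcan: bystander: white plastic oil bottle with a black cap, 60 mm across, 160 mm tall; origin at the centre of its underside
- jar: bystander: glass jar with a steel cap, 70 mm across, 80 mm tall; origin at the centre of its underside
- carton: bystander: cardboard carton, 90 x 130 x 60 mm; origin at the centre of its underside
Mind the look-alikes: they are no part of the job. Leave any blue or yellow look-alike of the part that bears scraper_handle alone.

How it is judged:
On the way:
1. the small ring hangs fully down on the stand's post, let go (horizontal distance between race_center and stand_seat below 0.009 m and z of race_center in the frame of stand_seat between 0.008 and 0.016 m and angle between race_center's own z axis and vertical below 0.1 rad and linear speed of race below 0.03 m/s and contact force between the fingers and race below 0.1 N), for 0.2 s.
At the end, for the whole second after the job is handed in: Ring flat on the seat, within 9 mm of the post's axis, let go. Scraper gripped (over 2 N), still, handle centre 36.5-80 mm above the demagnetiser's top and within 10 mm of the slot's centre, tilt under 0.12 rad, turn under 0.25 rad, under 4 N on the demagnetiser (all of step 1 and z of scraper_handle in the frame of demag_slot between 0.0365 and 0.08 m and x of scraper_handle in the frame of demag_slot between -0.01 and 0.01 m and y of scraper_handle in the frame of demag_slot between -0.01 and 0.01 m and angle between scraper_handle's own z axis and vertical below 0.12 rad and angle between the x axis of scraper_handle and the x axis of demag_slot, either way round below 0.25 rad and contact force between the fingers and scraper above 2 N and contact force between demag and scraper below 4 N and contact force between race and scraper below 0.1 N and linear speed of scraper below 0.02 m/s); the arm keeps its last pose, push and grip.
It fails at once if another thing on the bench is moved more than 40 mm (distance of any of drift, bigrace, wrench, screwdriver, oilcan, jar, carton from where it was at the start of the episode above 0.04 m).
It also fails if it takes over 61 s, if anything falls off the work surface, if the arm or the gripper's body presses on something with over 40 N, if the wrist force passes 120 N, or if a joint passes its speed limit or range.

ROBOT

A 6-joint arm with a two-finger parallel gripper is mounted at the origin on the work surface. World frame = base frame: x ahead of the robot, y to its left, z up, the work surface at z = 0. Lengths are in m, angles in rad, forces in N, time in s.
With the tool pointing down it reaches from about 0.35 to 0.975 m from the base axis. Payload 4.9 kg.
Tool frame: the origin (TCP) lies at the very end of the fingers, on their centre line; the grasp point (between the pads) lies behind it (manip.grip_depth is the z of the grasp point in the tool frame, in m); z points along the fingers, y is the direction in which the jaws open and shut (so a half turn about z gives the same grasp; the last joint's range is limited). The gripper opens to 85 mm and grips with 20 to 120 N. Pads are 22 mm wide; open, the fingers measure 114 mm over their backs; the gripper's body (76 mm by 85 mm) begins 54 mm behind the grasp point. The pads swing forward as they close: fully open they stand 13 mm farther back than shut.
Start: joints at [0.981, 0.053, 1.613, -0, 1.476, -0.119], TCP at [0.283, 0.557, 0.231] pointing down, gripper open.
Joint ranges: [-3.01, 3.01], [-1.01, 2.22], [0.06, 2.58], [-1.02, 4.17], [0.09, 2.62], [-3.14, 3.14]. Speed limits (rad/s): [2.57, 2.57, 3.14, 3.14, 3.14, 3.14].

INTERFACE

Orientations are given as a unit quaternion [w, x, y, z].
In Python, from plant import state, optics, manip, silhouettes, place_of gives the robot as it stands. The module is installed in compiled form; this text tells all that it offers.
- The arm moves only by the tool jog_arm, never from a script. Its argument "increments" is a list of rows, each an object with "slide": the shift along the tool's x, y, z in mm, a list of three; "rotation": the turn, a rotation vector about the tool's x, y, z in degrees, a list of three. A call has 1 to 20 rows; each row shifts and turns the commanded pose from where the row before left it, along the tool's axes as they then stand; what a row does not reach is not made up. A row lasts 1/12 s, in which the tool goes at most 41.7 mm and 7.16 degrees, less where a joint would pass 70% of its speed; a pose out of reach is approached as far as the arm can. A call with a gripper value outside its range is refused whole. "fingers" is the opening, from 0 (shut) to 1 (fully open), set as the call begins (left out, the last holds). The fingers move at their own pace and stop on an object; the grip force is fixed at half the most. Time passes only in rows, so rows that do not move let the fingers close. It gives the time, the measured TCP pose, the force and the opening at its end, in the units of the state.
- state(): the state, without advancing time (a new reading comes with each control period).
- optics.grab_frame(name): name is "scene" or "side" or "wrist"; returns a dict with "frame" (480x640x3 uint8, blue, green, red), "camera_matrix" (3x3 intrinsics, pixels), "distortion" ([k1, k2, p1, p2, k3] as OpenCV has them; the pictures are not rectified), "R" (3x3) and "t" (3): a world point X has camera coordinates R X + t. Camera axes: x right, y down, z forward; pixel columns grow to the right and rows downward; lengths in m; the calibration is good to about 2 mm. A picture is of the moment at which its call begins. There is no depth.
- manip.job_done(): hands the job in, once; it reports no verdict.
Trained networks look in the newest picture that a camera, given by its name, has taken for a name from the list of things; names that differ only in an ending like _2 or _b are one class to them, and where a whole thing is asked for, a point or a joint stands for the part that bears it (a point fixed in the world has none). Each returns a list of dicts, best first, with "score" (0 to 1); they miss things now and then, are a little off and sometimes report something else, mostly with a low value. They report only what shows in the picture. A call takes as long as a camera call. They do not tell look-alikes from the thing itself.
- silhouettes(thing, camera): "mask" (480x640 bool, what is visible of it) and "bbox" ([left, top, right, bottom] in pixels, round what is visible of it).
- place_of(thing, camera): "uv" ([column, row] in pixels: a listed point, or the origin of a listed thing).
The state is a dict: "time": time; "joint_pos": joint angles; "joint_vel": joint speeds; "joint_efforts": joint torques, N m; "tool_pos": TCP position; "tool_rot": TCP orientation; "contact_force": force on the tool from outside, world axes, zero at the start; "ft_torque": the same for the moment, N m; "gripper_width": opening from 0.0 (shut) to 1.0 (fully open).
Only numpy, scipy, OpenCV 4.12 (cv2) and the standard library are available. Lean on these libraries where they do the work, as an engineer would, in place of code of your own. Each camera call takes 0.05 s, during which the arm holds its last target.

## Working session

There is one attempt and no reset: what is moved stays moved. The work goes in short steps, Python scripts to look and compute and a tool call to move; the robot and the scene stay as the last step left them, time stands still between calls to the robot, and variables do not carry over. Pictures are saved under pics/ and viewed, and the job is handed in when it is done.

Besides the shell and the picture viewer there is one more tool, called after "Call:" as name(argument=value, ...), one argument or row to a line, values as JSON. jog_arm: Moves the arm, as the interface text tells. Its arguments: {"type":"object","properties":{"increments":{"type":"array","items":{"type":"object","properties":{"slide":{"type":"array","items":{"type":"number"}},"rotation":{"type":"array","items":{"type":"number"}}}}},"fingers":{"type":"number"}},"required":["increments"]}

```bash
mkdir -p pics; ls; cat > h.py <<'E'
import numpy as np, cv2
from plant import state, optics, manip, silhouettes, place_of
def ray(f,uv):
    p=cv2.undistortPoints(np.array([[uv]],float),np.array(f["camera_matrix"]),np.array(f["distortion"]))[0,0]
    R=np.array(f["R"]);t=np.array(f["t"])
    d=R.T@np.array([p[0],p[1],1]);c=-R.T@t
    return c,d/np.linalg.norm(d)
def atz(f,uv,z):
    c,d=ray(f,uv); return c+d*(z-c[2])/d[2]
def tri(obs):
    A=np.zeros((3,3));b=np.zeros(3)
    for f,uv in obs:
        c,d=ray(f,uv);M=np.eye(3)-np.outer(d,d);A+=M;b+=M@c
    X=np.linalg.solve(A,b)
    e=[np.linalg.norm((np.eye(3)-np.outer(d,d))@(X-c)) for c,d in (ray(f,uv) for f,uv in obs)]
    return X,e
def proj(f,X):
    R=np.array(f["R"]);
    return cv2.projectPoints(np.array(X,float).reshape(-1,3),cv2.Rodrigues(R)[0],np.array(f["t"],float),np.array(f["camera_matrix"]),np.array(f["distortion"]))[0][:,0]
E
python3 - <<'E'
from h import *
print(state()); print(manip.grip_depth)
fs={}
for c in ["scene","side","wrist"]:
    f=fs[c]=optics.grab_frame(c); cv2.imwrite(f"pics/{c}0.png",f["frame"])
    print(c,-np.array(f["R"]).T@np.array(f["t"]))
    for n in ["demag_slot","race_center","stand_seat","scraper_handle","rack","drift","oilcan","bigrace","jar","carton"]:
        print(c,n,[(np.round(r["uv"],1).tolist(),round(r["score"],2)) for r in place_of(n,c)[:3]])
E
```

```text
pics
{'time': 0.0, 'joint_pos': array([ 9.80990940e-01,  5.33366137e-02,  1.61430239e+00,  5.43958474e-07,
        1.47601459e+00, -1.19026513e-01]), 'joint_vel': array([-3.45406384e-03, -5.14735535e-04,  2.71054067e-04, -5.75365621e-05,
        1.11720474e-03,  5.74152003e-04]), 'joint_efforts': array([ 1.25260012e-03, -3.93703973e+01, -3.70169663e+01, -2.26226683e-05,
        7.34141737e-03, -8.03456970e-06]), 'tool_pos': array([0.28314891, 0.55647455, 0.23007057]), 'tool_rot': array([-3.57871919e-04,  2.33221602e-01,  9.72423068e-01, -9.66334218e-04]), 'contact_force': array([-0.67729453,  0.14785531,  0.22829371]), 'ft_torque': array([-0.01459302, -0.02254635, -0.02397803]), 'gripper_width': 0.9998146413583037}
-0.0187
scene [1.3122763  0.53363541 0.87975623]
scene demag_slot [([318.2, 238.3], 0.86)]
scene race_center [([325.1, 238.3], 0.77)]
scene stand_seat [([460.2, 286.3], 0.95), ([336.0, 345.8], 0.6)]
scene scraper_handle [([284.1, 186.2], 0.8), ([298.7, 167.8], 0.79), ([448.9, 375.3], 0.68)]
scene rack [([273.1, 219.1], 0.83), ([459.8, 289.7], 0.54)]
scene drift []
scene oi
[... 277 characters left out ...]
9]
side demag_slot [([331.6, 226.7], 0.91)]
side race_center [([325.4, 223.9], 0.96)]
side stand_seat [([249.1, 205.9], 0.9), ([357.3, 421.5], 0.52)]
side scraper_handle [([199.6, 316.0], 0.94), ([274.0, 293.6], 0.9), ([255.9, 262.6], 0.62)]
side rack [([280.4, 362.9], 0.9), ([327.3, 225.0], 0.61)]
side drift []
side oilcan [([381.2, 240.7], 0.92), ([356.0, 420.4], 0.36)]
side bigrace [([231.0, 258.4], 0.86)]
side jar [([417.8, 315.1], 0.56)]
side carton [([334.2, 198.0], 0.94)]
wrist [0.21266252 0.59426483 0.37196962]
wrist demag_slot []
wrist race_center []
wrist stand_seat []
wrist scraper_handle []
wrist rack []
wrist drift []
wrist oilcan []
wrist bigrace []
wrist jar []
wrist carton []
```

View pics/scene0.png

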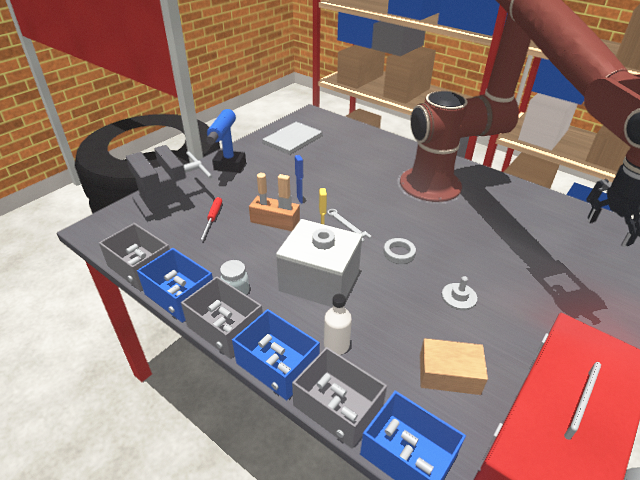

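View pics/side0.png

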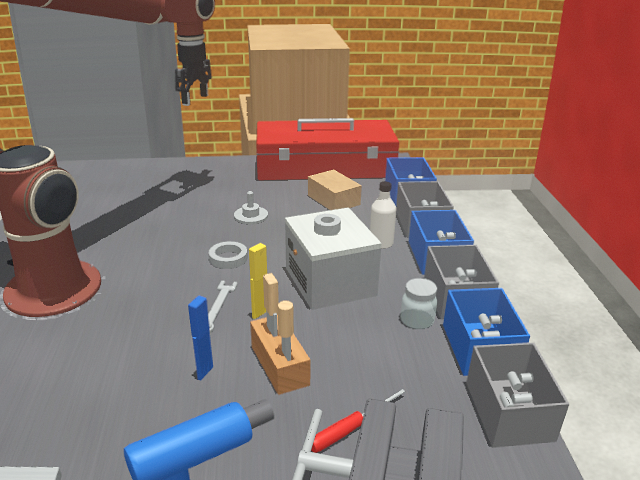

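```bash
python3 - <<'E'
from h import *
s=optics.grab_frame("scene");d=optics.grab_frame("side")
def P(n,a,b): print(n,*[np.round(q,4) for q in tri([(s,a),(d,b)])])
P("slot",[318.2,238.3],[331.6,226.7])
P("race",[325.1,238.3],[325.4,223.9])
P("seat",[460.2,286.3],[249.1,205.9])
for a in ([284.1,186.2],[298.7,167.8]):
  for b in ([199.6,316.0],[274,293.6],[255.9,262.6]): P("scr %s %s"%(a,b),a,b)
P("rack",[273.1,219.1],[280.4,362.9])
P("oil",[336.3,344.2],[381.2,240.7])
P("jar",[232.3,288.9],[417.8,315.1])
P("carton",[448.5,375],[334.2,198])
P("bigr",[398.5,255.8],[231,258.4])
E
```

```text
slot [ 0.6146 -0.0147  0.1399] [0.0004 0.0004]
race [ 0.6031 -0.0016  0.1396] [0.0001 0.0001]
seat [0.433  0.3078 0.0315] [0.0001 0.0001]
scr [284.1, 186.2] [199.6, 316.0] [ 0.393  -0.2904  0.0972] [0.0381 0.0381]
scr [284.1, 186.2] [274, 293.6] [ 0.4897 -0.2407  0.1345] [0.0019 0.0019]
scr [284.1, 186.2] [255.9, 262.6] [ 0.4823 -0.2174  0.1637] [0.027 0.027]
scr [298.7, 167.8] [199.6, 316.0] [ 0.366  -0.2874  0.1229] [0.0019 0.0019]
scr [298.7, 167.8] [274, 293.6] [ 0.4648 -0.2393  0.16  ] [0.0349 0.0349]
scr [298.7, 167.8] [255.9, 262.6] [ 0.4571 -0.2156  0.187 ] [0.0057 0.0057]
rack [ 0.5003 -0.2796  0.0056] [0.0017 0.0017]
oil [0.7582 0.1554 0.0032] [0.0006 0.0006]
jar [ 0.7835 -0.1574  0.0071] [0.0046 0.0046]
carton [0.6689 0.4001 0.0018] [0.0025 0.0025]
bigr [ 0.3934  0.1053 -0.0044] [0.0009 0.0009]
```

Scene shows the demagnetiser top at about (320,240) with the ring on it, the stand at (460,293) and the rack at (275,212). The scraper is the right-hand wooden handle at (284,186), and the drift is the left one at (262,182). Blue (299,170) and yellow (323,203) are look-alikes. Next I'll zoom in for corner positions and yaw.

```bash
python3 - <<'E'
from h import *
s=cv2.imread("pics/scene0.png");d=cv2.imread("pics/side0.png")
a=cv2.resize(s[160:310,235:375],None,fx=5,fy=5,interpolation=cv2.INTER_CUBIC)[:, :]
b=cv2.resize(d[200:400,240:390],None,fx=3.9,fy=3.9/1.3,interpolation=cv2.INTER_CUBIC)
cv2.imwrite("pics/za.png",cv2.resize(s[160:310,235:375],(560,600),interpolation=cv2.INTER_CUBIC))
cv2.imwrite("pics/zb.png",cv2.resize(d[200:400,240:390],(450,600),interpolation=cv2.INTER_CUBIC))
E
```

```text
(no output)
```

View pics/za.png

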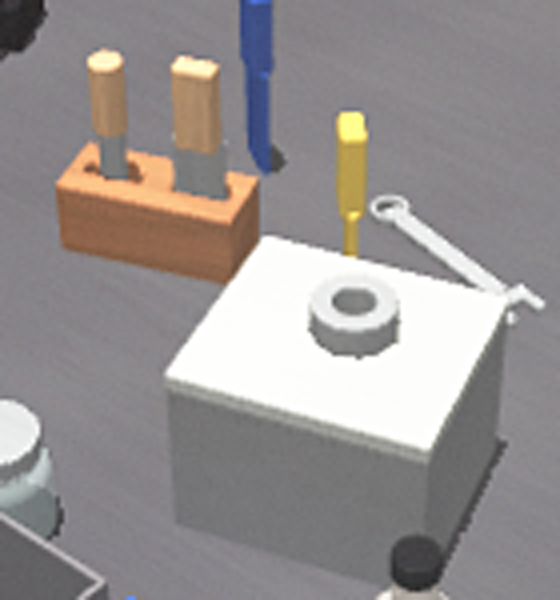

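View pics/zb.png

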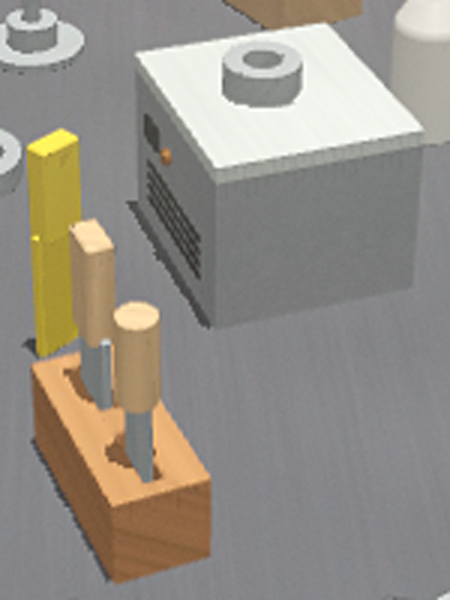

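```bash
python3 - <<'E'
from h import *
s=optics.grab_frame("scene");d=optics.grab_frame("side")
for nm,f,pts in (("scene",s,[(300.5,219.25),(361.25,234.5),(342,272.5),(276.75,254.5)]),("side",d,[(286,218.3),(348.3,208.3),(380.7,243.7),(312.3,256)])):
    X=np.array([atz(f,p,.13)[:2] for p in pts]); e=np.roll(X,-1,0)-X
    print(nm,X.round(4).tolist(),X.mean(0).round(4),np.linalg.norm(e,axis=1).round(3),np.degrees(np.arctan2(e[:,1],e[:,0])).round(1))
# rack top corners z=.06 : scene zoom (90,145),(260,178),(235,222),(58,183)
X=np.array([atz(s,(235+u/4,160+v/4),.06)[:2] for u,v in [(90,145),(260,178),(235,222),(58,183)]]);e=np.roll(X,-1,0)-X
print("rack",X.mean(0),np.linalg.norm(e,axis=1).round(3),np.degrees(np.arctan2(e[:,1],e[:,0])).round(1))
X=np.array([atz(d,(240+u/3,200+v/3),.06)[:2] for u,v in [(33,366),(92,352),(211,479),(111,502)]]);e=np.roll(X,-1,0)-X
print("rack",X.mean(0),np.linalg.norm(e,axis=1).round(3),np.degrees(np.arctan2(e[:,1],e[:,0])).round(1))
for n,f in (("scene",s),("side",d)):
  for r in silhouettes("race_center",n)[:2]: print(n,r["bbox"],r["score"])
  for r in silhouettes("scraper_handle",n)[:4]: print(n,"scr",r["bbox"],r["score"])
from scipy.spatial.transform import Rotation as R
print(R.from_quat(state()["tool_rot"],scalar_first=True).as_matrix().round(3))
E
```

```text
scene [[0.5726, -0.1073], [0.5239, 0.0538], [0.6669, 0.0978], [0.7153, -0.0617]] [ 0.6197 -0.0043] [0.168 0.15  0.167 0.15 ] [ 106.8   17.1  -73.1 -162.3]
side [[0.522, 0.0463], [0.6628, 0.0866], [0.7089, -0.074], [0.5676, -0.1134]] [ 0.6153 -0.0136] [0.147 0.167 0.147 0.166] [  16.   -74.  -164.4  106. ]
rack [ 0.49946069 -0.27050793] [0.138 0.058 0.142 0.053] [ 110.9   21.8  -70.8 -162.2]
rack [ 0.49312884 -0.28056025] [0.038 0.139 0.059 0.134] [  18.5  -61.9 -164.4  109.6]
scene [312.8, 229.1, 334.5, 250.0] 0.81
scene scr [279.1, 173.2, 288.7, 208.4] 0.77
scene scr [294.3, 155.8, 304.8, 203.5] 0.62
scene scr [319.8, 191.1, 325.2, 224.6] 0.52
side [316.3, 210.6, 338.9, 236.3] 0.63
side [250.0, 316.1, 310.9, 397.4] 0.28
side scr [263.6, 271.4, 281.4, 335.6] 0.89
side scr [247.5, 244.8, 267.8, 316.8] 0.76
side scr [188.9, 295.0, 212.6, 377.7] 0.72
[[-0.891  0.454  0.   ]
 [ 0.454  0.891  0.   ]
 [ 0.     0.    -1.   ]]
```

Call:
jog_arm(
  increments=[
    {"rotation": [0,0,6.6]},
    {"rotation": [0,0,6.6]},
    {"rotation": [0,0,6.6]},
    {"rotation": [0,0,6.6]},
    {"rotation": [0,0,6.6]},
    {"rotation": [0,0,6.7]},
    {"rotation": [0,0,6.7]},
  ],
  fingers=1,
)

```text
invalid input
```

Call:
jog_arm(
  increments=[
    {"slide": [-35.3,7.5,-3.5]},
    {"slide": [-35.3,7.5,-3.5]},
    {"slide": [-35.3,7.5,-3.5]},
    {"slide": [-35.3,7.5,-3.5]},
    {"slide": [-35.3,7.5,-3.5]},
    {"slide": [-35.3,7.5,-3.5]},
    {"slide": [-35.3,7.5,-3.5]},
    {"slide": [-35.3,7.5,-3.5]},
    {"slide": [-35.3,7.5,-3.5]},
    {"slide": [-35.3,7.5,-3.5]},
    {"slide": [-35.3,7.5,-3.5]},
    {"slide": [-35.3,7.5,-3.5]},
    {"slide": [-35.3,7.5,-3.5]},
    {"slide": [-35.3,7.5,-3.5]},
    {"slide": [-35.3,7.5,-3.5]},
    {"slide": [-35.3,7.5,-3.5]},
    {"slide": [-35.3,7.5,-3.5]},
    {"slide": [-35.3,7.5,-3.5]},
    {"slide": [-35.3,7.5,-3.5]},
    {"slide": [-35.3,7.5,-3.5]},
  ],
)

```text
invalid input
```

```bash
python3 - <<'E'
from h import *
f=optics.grab_frame("wrist"); cv2.imwrite("pics/w1.png",f["frame"])
print(state()["tool_pos"],state()["time"],-np.array(f["R"]).T@np.array(f["t"]),np.array(f["R"]).round(2))
for n in ["demag_slot","race_center","scraper_handle","rack"]:
    print(n,[(np.round(r["uv"],1).tolist(),round(r["score"],2)) for r in place_of(n,"wrist")[:3]])
for r in place_of("race_center","wrist")[:1]: print(atz(f,r["uv"],.142))
E
```

```text
[0.28347305 0.55696527 0.2312923 ] 2.1 [0.2126626  0.59426488 0.37196666] [[ 0.45  0.89 -0.  ]
 [ 0.85 -0.43  0.31]
 [ 0.28 -0.14 -0.95]]
demag_slot []
race_center []
scraper_handle []
rack []
```

View pics/w1.png

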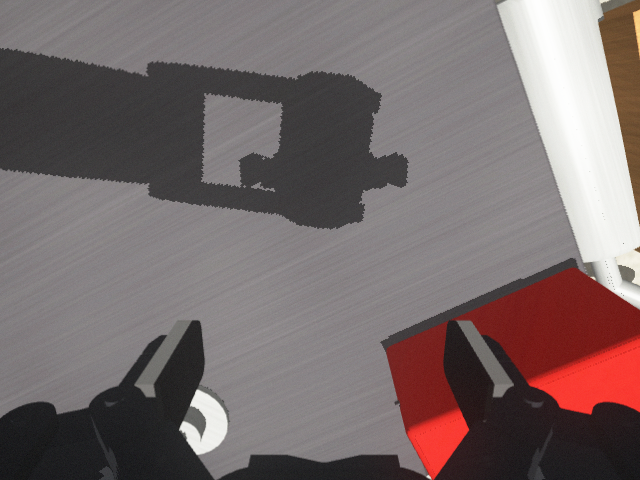

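The moves were refused, most likely because a row needs both keys. The wrist camera looks at the area under the tool, so I'll go straight above the ring.

Call:
jog_arm(
  increments=[
    {"slide": [0,0,0],"rotation": [0,0,6.6]},
    {"slide": [0,0,0],"rotation": [0,0,6.6]},
    {"slide": [0,0,0],"rotation": [0,0,6.6]},
    {"slide": [0,0,0],"rotation": [0,0,6.6]},
    {"slide": [0,0,0],"rotation": [0,0,6.6]},
    {"slide": [0,0,0],"rotation": [0,0,6.7]},
    {"slide": [0,0,0],"rotation": [0,0,6.7]},
  ],
  fingers=1.0,
)

```text
time: 2.93
tool_pos: [0.2835, 0.557, 0.2313]
tool_rot: [0.0, 0.6, 0.8, -0.0]
contact_force: [-0.6, -0.0, 0.5]
gripper_width: 1.0
```

Call:
jog_arm(
  increments=[
    {"slide": [-34.8,8.2,-2.2],"rotation": [0,0,0]},
    {"slide": [-34.8,8.2,-2.2],"rotation": [0,0,0]},
    {"slide": [-34.8,8.2,-2.2],"rotation": [0,0,0]},
    {"slide": [-34.8,8.2,-2.2],"rotation": [0,0,0]},
    {"slide": [-34.8,8.2,-2.2],"rotation": [0,0,0]},
    {"slide": [-34.8,8.2,-2.2],"rotation": [0,0,0]},
    {"slide": [-34.8,8.2,-2.2],"rotation": [0,0,0]},
    {"slide": [-34.8,8.2,-2.2],"rotation": [0,0,0]},
    {"slide": [-34.8,8.2,-2.2],"rotation": [0,0,0]},
    {"slide": [-34.8,8.2,-2.2],"rotation": [0,0,0]},
    {"slide": [-34.8,8.2,-2.2],"rotation": [0,0,0]},
    {"slide": [-34.8,8.2,-2.2],"rotation": [0,0,0]},
    {"slide": [-34.8,8.2,-2.2],"rotation": [0,0,0]},
    {"slide": [-34.8,8.2,-2.2],"rotation": [0,0,0]},
    {"slide": [-34.8,8.2,-2.2],"rotation": [0,0,0]},
    {"slide": [-34.8,8.2,-2.2],"rotation": [0,0,0]},
    {"slide": [-34.8,8.2,-2.2],"rotation": [0,0,0]},
    {"slide": [-34.8,8.2,-2.2],"rotation": [0,0,0]},
  ],
)

```text
time: 4.43
tool_pos: [0.6048, -0.0027, 0.2712]
tool_rot: [0.0, 0.598, 0.802, 0.0]
contact_force: [1.1, 0.8, 0.2]
gripper_width: 0.998
```

```bash
python3 - <<'E'
from h import *
f=optics.grab_frame("wrist"); cv2.imwrite("pics/w2.png",f["frame"])
print(state()["tool_pos"],state()["tool_rot"],state()["time"],-np.array(f["R"]).T@np.array(f["t"]))
for n in ["demag_slot","race_center"]:
    print(n,[(np.round(r["uv"],1).tolist(),round(r["score"],2)) for r in place_of(n,"wrist")[:3]])
for r in place_of("race_center","wrist")[:1]: print(atz(f,r["uv"],.142))
E
```

```text
[ 0.60720972 -0.00812292  0.27131367] [ 0.00241521  0.59944548  0.80041135 -0.00098009] 4.4833 [0.58274275 0.07524679 0.41180217]
demag_slot [([334.1, 232.0], 0.87)]
race_center [([323.9, 230.1], 0.66)]
[ 0.60620837 -0.00332456  0.142     ]
```

View pics/w2.png

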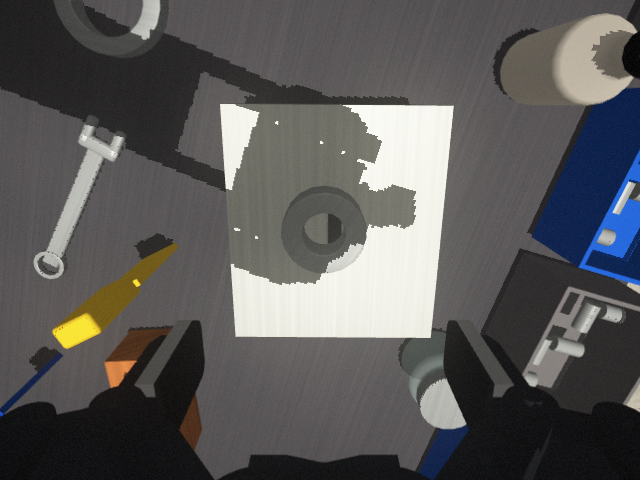

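```bash
python3 - <<'E'
from h import *
f=optics.grab_frame("wrist"); cv2.imwrite("pics/w3.png",f["frame"])
st=state();print(st["tool_pos"],st["tool_rot"],st["time"],-np.array(f["R"]).T@np.array(f["t"]))
cv2.imwrite("pics/w3z.png",cv2.resize(f["frame"][90:350,210:470],(600,600),interpolation=cv2.INTER_CUBIC))
import pickle; pickle.dump(f,open("w3.pkl","wb"))
E
```

```text
[ 0.60394371 -0.00082229  0.27068493] [-3.60672131e-04  5.97594944e-01  8.01798075e-01  2.45278382e-05] 4.6833 [0.5824855  0.07624491 0.41139134]
```

View pics/w3z.png

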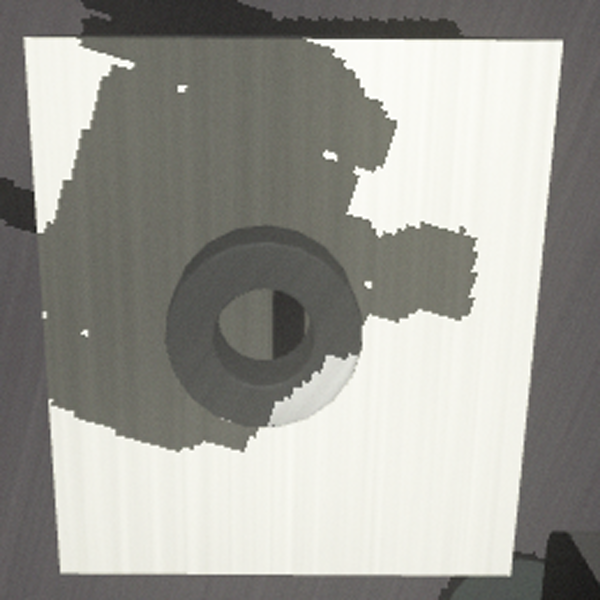

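```bash
python3 - <<'E'
from h import *
import pickle; f=pickle.load(open("w3.pkl","rb"))
k=260/600
def un(p): return (210+p[0]*k,90+p[1]*k)
X=np.array([atz(f,un(p),.13)[:2] for p in [(24,37),(563,40),(511,576),(61,573)]]);e=np.roll(X,-1,0)-X
c=X.mean(0);print("demag",X.round(4).tolist(),c.round(4),np.linalg.norm(e,axis=1).round(4),np.degrees(np.arctan2(e[:,1],e[:,0])).round(2))
L=atz(f,un((166,335)),.154);Rr=atz(f,un((362,335)),.154);T=atz(f,un((264,241)),.154);B=atz(f,un((264,427)),.154)
print("ring",(L+Rr)/2,(T+B)/2,np.linalg.norm(L-Rr),np.linalg.norm(T-B))
print("slot left edge",atz(f,un((273,325)),.13))
a=np.radians(16.8);ux=np.array([np.cos(a),np.sin(a)])
print("edge rel centre along x",(atz(f,un((273,325)),.13)[:2]-c)@ux)
# overlay
g=f["frame"].copy();th=np.linspace(0,6.28,60)
rc=(L+Rr+T+B)/4
for z,r in((.154,.028),(.13,.028),(.154,.014)):
  for p in proj(f,[[rc[0]+r*np.cos(t),rc[1]+r*np.sin(t),z] for t in th]): cv2.circle(g,tuple(int(v) for v in p.round()),0,(0,0,255),-1)
cv2.imwrite("pics/w3o.png",cv2.resize(g[90:350,210:470],(600,600),interpolation=cv2.INTER_NEAREST))
E
```

```text
demag [[0.5198, 0.0549], [0.6629, 0.0965], [0.7102, -0.066], [0.567, -0.1073]] [ 0.615  -0.0055] [0.149  0.1692 0.1489 0.169 ] [  16.2   -73.78 -163.9   106.25]
ring [ 0.6057739  -0.00178872  0.154     ] [ 0.60593737 -0.00232658  0.154     ] 0.05448771693520895 0.054246569695096704
slot left edge [ 0.60965899 -0.00524376  0.13      ]
edge rel centre along x -0.005003926788056517
```

View pics/w3o.png

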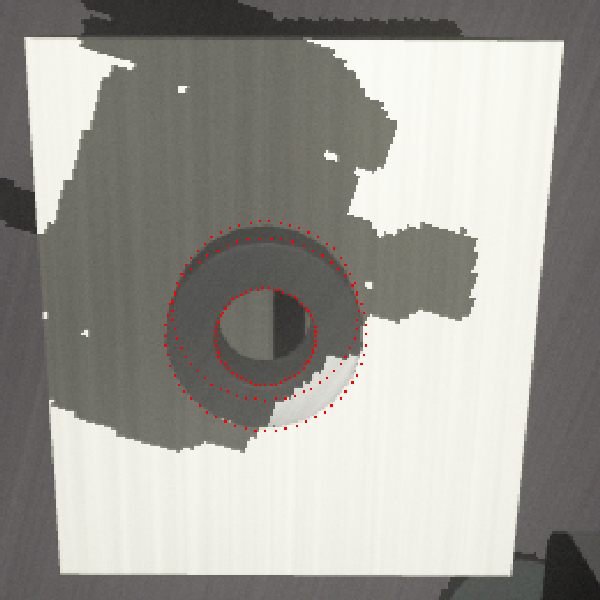

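Call:
jog_arm(
  increments=[
    {"slide": [-1.5,1.5,20],"rotation": [0,0,0]},
    {"slide": [0,0,30],"rotation": [0,0,0]},
    {"slide": [0,0,30],"rotation": [0,0,0]},
    {"slide": [0,0,20],"rotation": [0,0,0]},
    {"slide": [0,0,15],"rotation": [0,0,0]},
    {"slide": [0,0,12],"rotation": [0,0,0]},
    {"slide": [0,0,8],"rotation": [0,0,0]},
    {"slide": [0,0,0],"rotation": [0,0,0]},
    {"slide": [0,0,0],"rotation": [0,0,0]},
  ],
)

```text
time: 5.43
tool_pos: [0.6061, -0.0015, 0.1364]
tool_rot: [0.0, 0.597, 0.802, 0.0]
contact_force: [0.3, 0.3, -0.4]
gripper_width: 1.001
```

```bash
python3 - <<'E'
from h import *
f=optics.grab_frame("wrist"); cv2.imwrite("pics/w4.png",f["frame"])
st=state();print(st["tool_pos"],st["contact_force"])
E
```

```text
[ 0.60663849 -0.00171741  0.13715868] [ 0.13421723 -0.17424956  0.11532928]
```

View pics/w4.png

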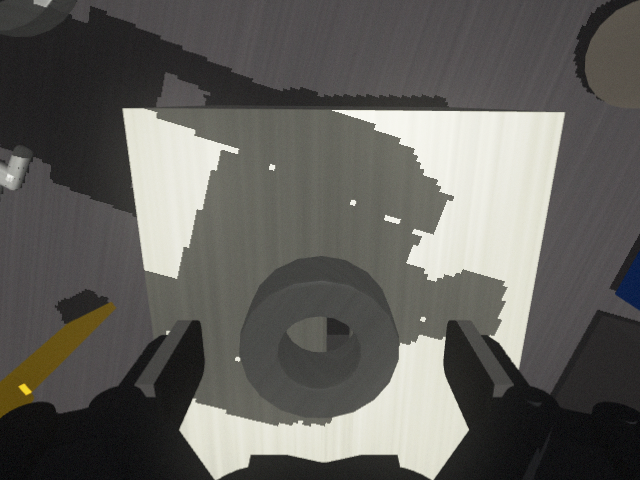

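The ring (centre about 320,350) sits centred between the pads. I'll go down 4 mm and close.

Call:
jog_arm(
  increments=[
    {"slide": [0,0,4],"rotation": [0,0,0]},
    {"slide": [0,0,0],"rotation": [0,0,0]},
  ],
)

```text
time: 5.65
tool_pos: [0.6065, -0.002, 0.1326]
tool_rot: [0.001, 0.597, 0.802, 0.0]
contact_force: [-0.1, -0.6, -0.7]
gripper_width: 1.005
```

Call:
jog_arm(
  increments=[
    {"slide": [0,0,0],"rotation": [0,0,0]},
    {"slide": [0,0,0],"rotation": [0,0,0]},
    {"slide": [0,0,0],"rotation": [0,0,0]},
    {"slide": [0,0,0],"rotation": [0,0,0]},
    {"slide": [0,0,0],"rotation": [0,0,0]},
    {"slide": [0,0,0],"rotation": [0,0,0]},
  ],
  fingers=0.4,
)

```text
time: 6.15
tool_pos: [0.6065, -0.0022, 0.1327]
tool_rot: [0.001, 0.597, 0.802, 0.0]
contact_force: [0.5, -0.1, 3.4]
gripper_width: 0.623
```

Call:
jog_arm(
  increments=[
    {"slide": [0,0,-10],"rotation": [0,0,0]},
    {"slide": [0,0,-28],"rotation": [0,0,0]},
    {"slide": [0,0,-30],"rotation": [0,0,0]},
    {"slide": [0,0,-30],"rotation": [0,0,0]},
    {"slide": [10,-2,-15],"rotation": [0,0,0]},
    {"slide": [24,-6,-5],"rotation": [0,0,0]},
    {"slide": [35,-8,0],"rotation": [0,0,0]},
    {"slide": [35,-8,0],"rotation": [0,0,0]},
    {"slide": [35,-8,0],"rotation": [0,0,0]},
    {"slide": [35,-8,0],"rotation": [0,0,0]},
    {"slide": [35,-8,0],"rotation": [0,0,0]},
    {"slide": [35,-8,0],"rotation": [0,0,0]},
    {"slide": [35,-8,0],"rotation": [0,0,0]},
    {"slide": [30,-7,0],"rotation": [0,0,0]},
    {"slide": [22,-5,0],"rotation": [0,0,0]},
    {"slide": [15,-4,0],"rotation": [0,0,0]},
    {"slide": [0,0,0],"rotation": [0,0,0]},
    {"slide": [0,0,0],"rotation": [0,0,0]},
    {"slide": [0,0,0],"rotation": [0,0,0]},
  ],
)

```text
time: 7.73
tool_pos: [0.4304, 0.306, 0.2496]
tool_rot: [0.0, 0.598, 0.802, -0.0]
contact_force: [-0.7, -0.3, -1.7]
gripper_width: 0.627
```

```bash
python3 - <<'E'
from h import *
import pickle
f=optics.grab_frame("wrist"); cv2.imwrite("pics/w5.png",f["frame"]);pickle.dump(f,open("w5.pkl","wb"))
st=state();print(st["tool_pos"],st["tool_rot"],st["contact_force"],st["gripper_width"],-np.array(f["R"]).T@np.array(f["t"]))
for r in place_of("stand_seat","wrist")[:2]: print(r,atz(f,r["uv"],.03))
E
```

```text
[0.43063165 0.30582597 0.24961866] [ 2.35314034e-05  5.97853321e-01  8.01605409e-01 -4.18067264e-04] [ 0.38757764  0.4161706  -2.33441259] 0.6223048709417428 [0.40848716 0.38414655 0.39017264]
{'uv': [332.4, 191.4], 'score': 0.89} [0.4365472 0.3146763 0.03     ]
```

View pics/w5.png

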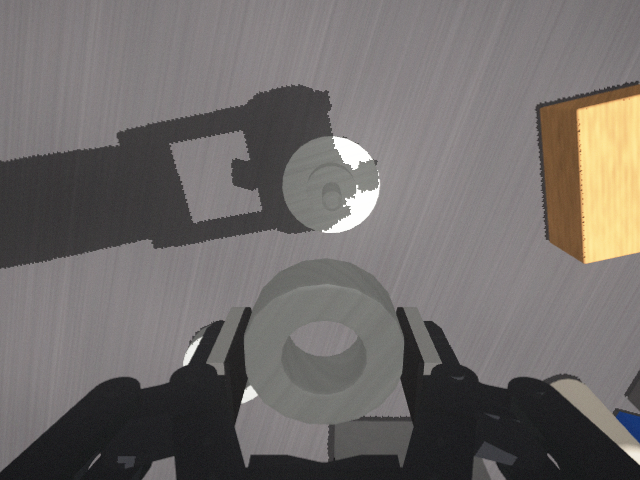

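```bash
python3 - <<'E'
from h import *
import pickle; f=pickle.load(open("w5.pkl","rb"))
g=f["frame"]; cv2.imwrite("pics/w5z.png",cv2.resize(g[120:250,265:395],(600,600),interpolation=cv2.INTER_CUBIC))
m=lambda *p,z: np.mean([atz(f,q,z) for q in p],0)
print("foot",m((282,184),(380,184),z=.008),m((331,136),(331,233),z=.008))
print("posttop",atz(f,(332,201),.072))
zt=.2496+.0213
print("ring",m((245,353),(404,353),z=zt),m((324,284),(324,423),z=zt), np.linalg.norm(atz(f,(245,353),zt)-atz(f,(404,353),zt)))
E
```

```text
foot [0.4350185  0.31664863 0.008     ] [0.43563534 0.31464245 0.008     ]
posttop [0.43517329 0.31549122 0.072     ]
ring [0.43096498 0.30898778 0.2709    ] [0.43133039 0.30721888 0.2709    ] 0.05214369722196798
```

View pics/w5z.png

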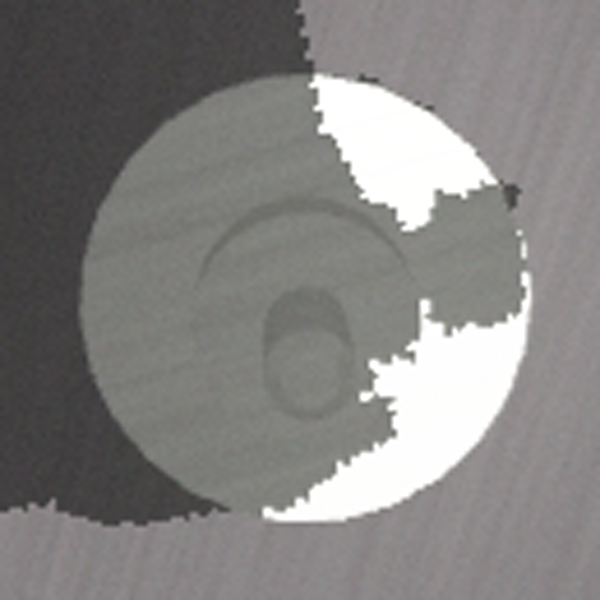

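Call:
jog_arm(
  increments=[
    {"slide": [6,6,15],"rotation": [0,0,0]},
    {"slide": [0,0,30],"rotation": [0,0,0]},
    {"slide": [0,0,30],"rotation": [0,0,0]},
    {"slide": [0,0,30],"rotation": [0,0,0]},
    {"slide": [0,0,25],"rotation": [0,0,0]},
    {"slide": [0,0,15],"rotation": [0,0,0]},
    {"slide": [0,0,5],"rotation": [0,0,0]},
    {"slide": [0,0,0],"rotation": [0,0,0]},
    {"slide": [0,0,0],"rotation": [0,0,0]},
  ],
)

```text
time: 8.58
tool_pos: [0.4353, 0.314, 0.1008]
tool_rot: [0.0, 0.598, 0.802, 0.001]
contact_force: [0.7, 0.6, -1.8]
gripper_width: 0.623
```

```bash
python3 - <<'E'
from h import *
import pickle
f=optics.grab_frame("wrist"); cv2.imwrite("pics/w6.png",f["frame"]);pickle.dump(f,open("w6.pkl","wb"))
st=state();print(st["tool_pos"],st["tool_rot"],st["contact_force"],st["gripper_width"])
for c in("scene","side"):
    g=optics.grab_frame(c);pickle.dump(g,open(f"{c}6.pkl","wb"))
    u,v=proj(g,[.435,.315,.08])[0].astype(int)
    x0=max(0,min(u-50,540));y0=max(0,min(v-60,360))
    cv2.imwrite(f"pics/{c}6.png",cv2.resize(g["frame"][y0:y0+100,x0:x0+100],(600,600),interpolation=cv2.INTER_CUBIC));print(c,x0,y0)
E
```

```text
[0.43570606 0.31435506 0.10164446] [6.19101705e-04 5.97693488e-01 8.01723488e-01 1.24930272e-03] [-0.414656    0.40471428 -1.46438011] 0.6253755397225704
scene 416 214
side 199 127
```

View pics/w6.png

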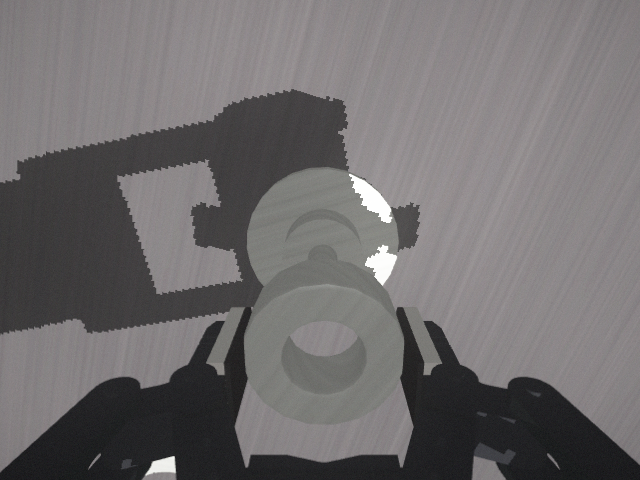

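View pics/scene6.png

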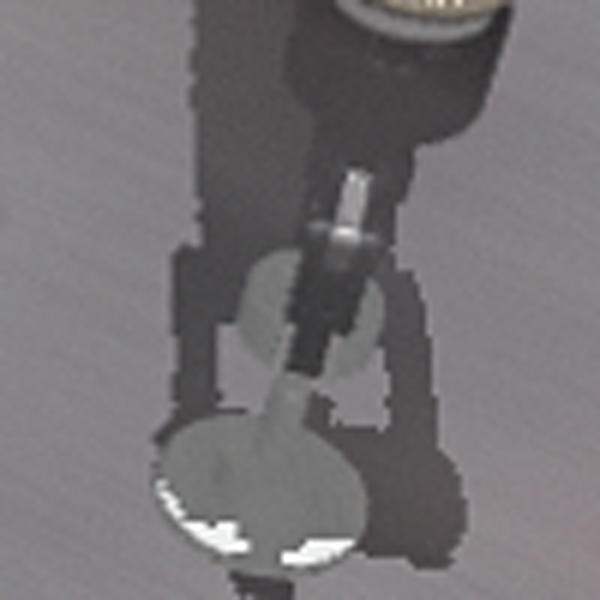

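View pics/side6.png

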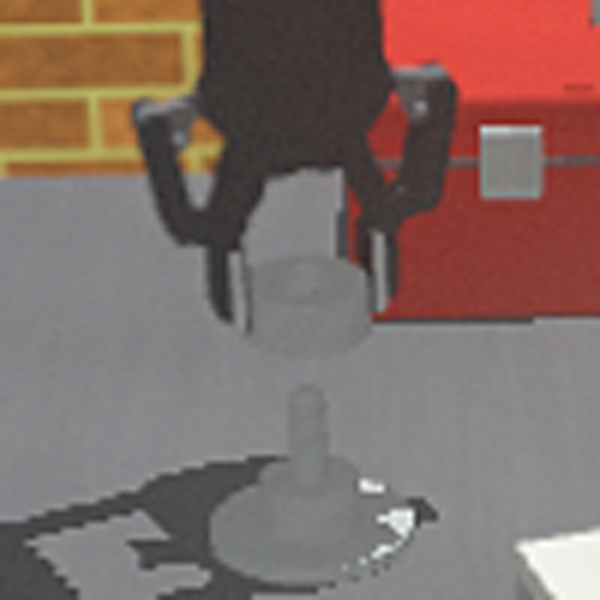

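```bash
python3 - <<'E'
from h import *
import pickle; f=pickle.load(open("w6.pkl","rb"));st=state();T=st["tool_pos"];print(T)
th=np.linspace(0,2*np.pi,90)
def draw(g,img,c,items,col):
  for z,r in items:
    for p in proj(g,[[c[0]+r*np.cos(t),c[1]+r*np.sin(t),z] for t in th]):
      u,v=p.round().astype(int)
      if 0<=u<640 and 0<=v<480: img[v,u]=col
S=(.4353,.3155); rc=(T[0]+.0005,T[1]+.002)
b=T[2]-.0027
print("foot top row pt",atz(f,(323,167),.008),"L",atz(f,(247,240),.008),"R",atz(f,(399,240),.008))
zt=b+.024
m=lambda *p,z: np.mean([atz(f,q,z) for q in p],0)
print("ring",m((245,353),(404,353),z=zt),m((324,284),(324,423),z=zt))
for n,g,box in(("w",f,(220,140,420,440)),("scene",pickle.load(open("scene6.pkl","rb")),(416,214,516,314)),("side",pickle.load(open("side6.pkl","rb")),(199,127,299,227))):
  im=g["frame"].copy()
  draw(g,im,S,[(.008,.045),(.03,.022),(.072,.008)],(0,0,255)); draw(g,im,rc,[(b,.028),(zt,.028),(zt,.014)],(0,255,0))
  x0,y0,x1,y1=box;q=im[y0:y1,x0:x1];k=600/q.shape[0];cv2.imwrite(f"pics/ov_{n}.png",cv2.resize(q,None,fx=k,fy=k,interpolation=cv2.INTER_NEAREST))
a=cv2.imread("pics/ov_scene.png");c=cv2.imread("pics/ov_side.png");w=cv2.imread("pics/ov_w.png")
cv2.imwrite("pics/ov.png",cv2.resize(np.hstack([w,a,c]),(800,300),interpolation=cv2.INTER_AREA))
E
```

```text
[0.43576071 0.31459731 0.10200058]
foot top row pt [0.42276031 0.35876176 0.008     ] L [0.39226382 0.3053965  0.008     ] R [0.47741302 0.33067797 0.008     ]
ring [0.43560667 0.31759005 0.12330058] [0.43595558 0.31584067 0.12330058]
```

View pics/ov.png

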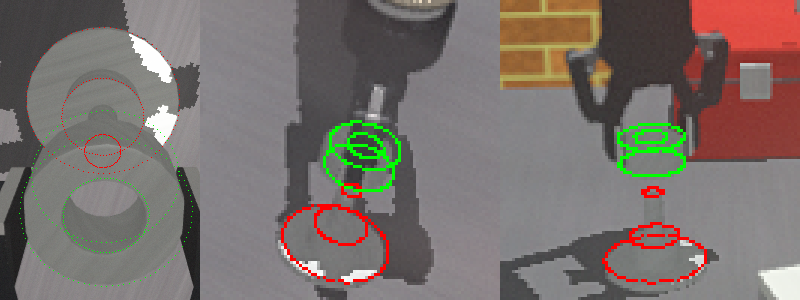

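View pics/ov_w.png

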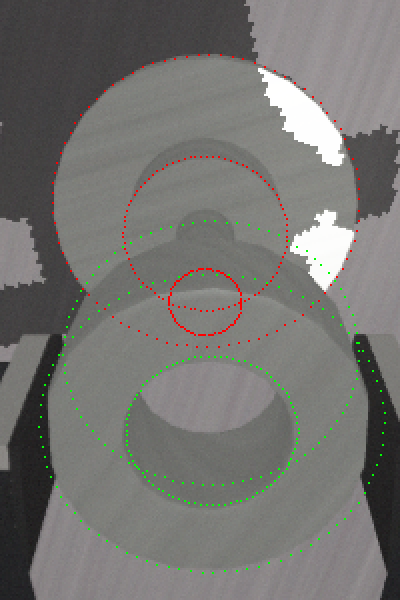

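The relative alignment is within about 1 mm. The hole overlay fits, and the clearance is 6 mm. I'll lower the ring.

Call:
jog_arm(
  increments=[
    {"slide": [-0.7,-1.2,8],"rotation": [0,0,0]},
    {"slide": [0,0,12],"rotation": [0,0,0]},
    {"slide": [0,0,12],"rotation": [0,0,0]},
    {"slide": [0,0,12],"rotation": [0,0,0]},
    {"slide": [0,0,10],"rotation": [0,0,0]},
    {"slide": [0,0,7],"rotation": [0,0,0]},
    {"slide": [0,0,4],"rotation": [0,0,0]},
    {"slide": [0,0,0],"rotation": [0,0,0]},
    {"slide": [0,0,0],"rotation": [0,0,0]},
  ],
)

```text
time: 9.48
tool_pos: [0.4336, 0.3132, 0.0349]
tool_rot: [0.0, 0.597, 0.802, 0.0]
contact_force: [0.7, -0.0, -2.0]
gripper_width: 0.624
```

Call:
jog_arm(
  increments=[
    {"slide": [0,0,2],"rotation": [0,0,0]},
    {"slide": [0,0,0],"rotation": [0,0,0]},
    {"slide": [0,0,0],"rotation": [0,0,0]},
  ],
)

```text
time: 9.73
tool_pos: [0.4336, 0.3132, 0.0332]
tool_rot: [0.0, 0.597, 0.802, 0.0]
contact_force: [-0.5, 0.3, -1.8]
gripper_width: 0.622
```

Call:
jog_arm(
  increments=[
    {"slide": [0,0,0],"rotation": [0,0,0]},
    {"slide": [0,0,0],"rotation": [0,0,0]},
    {"slide": [0,0,0],"rotation": [0,0,0]},
    {"slide": [0,0,0],"rotation": [0,0,0]},
    {"slide": [0,0,0],"rotation": [0,0,0]},
    {"slide": [0,0,-20],"rotation": [0,0,0]},
    {"slide": [0,0,-30],"rotation": [0,0,0]},
    {"slide": [0,0,-30],"rotation": [0,0,0]},
    {"slide": [0,0,-30],"rotation": [0,0,0]},
    {"slide": [0,0,-30],"rotation": [0,0,0]},
    {"slide": [0,0,-30],"rotation": [0,0,0]},
    {"slide": [0,0,-20],"rotation": [0,0,0]},
    {"slide": [0,0,0],"rotation": [0,0,0]},
    {"slide": [0,0,0],"rotation": [0,0,0]},
  ],
  fingers=1.0,
)

```text
time: 10.9
tool_pos: [0.4342, 0.3135, 0.2245]
tool_rot: [0.001, 0.597, 0.802, 0.002]
contact_force: [-0.3, -0.8, 0.1]
gripper_width: 0.998
```

```bash
python3 - <<'E'
from h import *
import pickle
f=optics.grab_frame("wrist");g=optics.grab_frame("side")
st=state();print(st["tool_pos"],st["tool_rot"],st["contact_force"],st["gripper_width"])
cv2.imwrite("pics/ring.png",np.hstack([cv2.resize(f["frame"],(450,338)),cv2.resize(g["frame"][150:235,206:294],(349,338),interpolation=cv2.INTER_CUBIC)]))
E
```

```text
[0.43272719 0.31268478 0.22120942] [-5.34329206e-04  5.97478147e-01  8.01884208e-01 -1.13837171e-03] [ 0.80479412 -0.27082976 -0.35726541] 0.9958355506839937
```

View pics/ring.png

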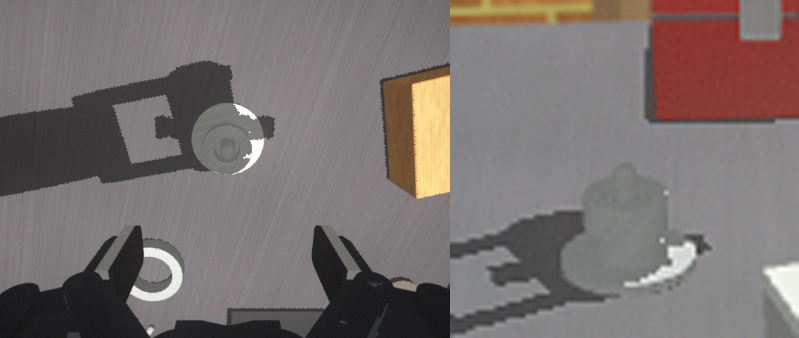

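The ring hangs flat on the seat with the post tip showing through (side view, about (625,170) in the crop). Next, over to the rack.

Call:
jog_arm(
  increments=[
    {"slide": [-20,-4,-10],"rotation": [0,0,0]},
    {"slide": [-34,-6.6,-10],"rotation": [0,0,0]},
    {"slide": [-34,-6.6,-10],"rotation": [0,0,0]},
    {"slide": [-34,-6.6,-10],"rotation": [0,0,0]},
    {"slide": [-34,-6.6,-10],"rotation": [0,0,0]},
    {"slide": [-34,-6.6,-10],"rotation": [0,0,0]},
    {"slide": [-34,-6.6,-10],"rotation": [0,0,0]},
    {"slide": [-34,-6.6,-10],"rotation": [0,0,0]},
    {"slide": [-34,-6.6,0],"rotation": [0,0,0]},
    {"slide": [-34,-6.6,0],"rotation": [0,0,0]},
    {"slide": [-34,-6.6,0],"rotation": [0,0,0]},
    {"slide": [-34,-6.6,0],"rotation": [0,0,0]},
    {"slide": [-34,-6.6,0],"rotation": [0,0,0]},
    {"slide": [-34,-6.6,0],"rotation": [0,0,0]},
    {"slide": [-34,-6.6,0],"rotation": [0,0,0]},
    {"slide": [-34,-6.6,0],"rotation": [0,0,0]},
    {"slide": [-17,-3,0],"rotation": [0,0,0]},
    {"slide": [0,0,0],"rotation": [0,0,0]},
    {"slide": [0,0,0],"rotation": [0,0,0]},
    {"slide": [0,0,0],"rotation": [0,0,0]},
  ],
)

```text
time: 12.67
tool_pos: [0.4881, -0.2402, 0.3018]
tool_rot: [-0.001, 0.597, 0.802, 0.0]
contact_force: [0.9, -0.2, -0.1]
gripper_width: 1.0
```

```bash
python3 - <<'E'
from h import *
import pickle
f=optics.grab_frame("wrist");cv2.imwrite("pics/w7.png",f["frame"]);pickle.dump(f,open("w7.pkl","wb"))
st=state();print(st["tool_pos"],st["tool_rot"],-np.array(f["R"]).T@np.array(f["t"]))
for r in place_of("scraper_handle","wrist")[:4]: print(r,atz(f,r["uv"],.135))
E
```

```text
[ 0.48831525 -0.24001366  0.30224102] [-6.51913493e-04  5.96891658e-01  8.02321558e-01  2.03417929e-04] [ 0.46631897 -0.1625086   0.4425941 ]
{'uv': [319.3, 215.8], 'score': 0.9} [ 0.48599128 -0.24167459  0.135     ]
{'uv': [340.6, 34.3], 'score': 0.88} [ 0.46428709 -0.11830174  0.135     ]
```

View pics/w7.png

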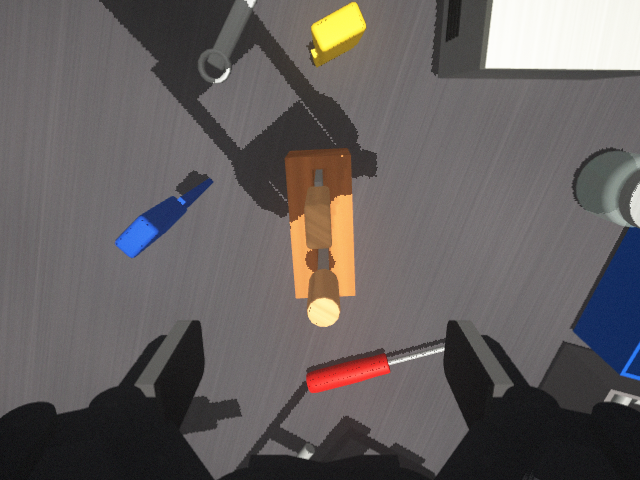

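```bash
python3 - <<'E'
from h import *
f=cv2.imread("pics/w7.png");cv2.imwrite("pics/w7z.png",cv2.resize(f[140:335,265:375],(451,800),interpolation=cv2.INTER_CUBIC)[:600])
E
```

```text
(no output)
```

View pics/w7z.png

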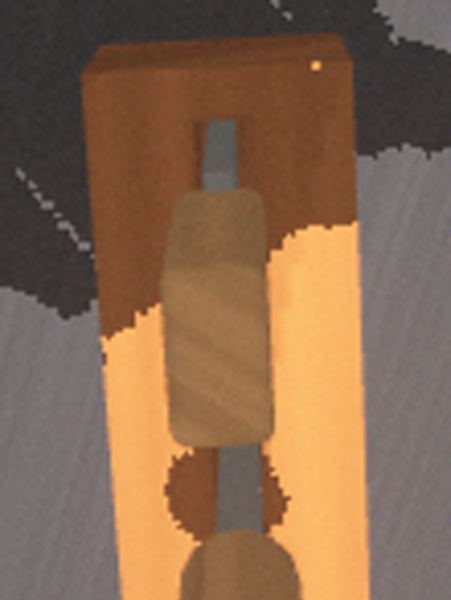

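```bash
python3 - <<'E'
from h import *
import pickle; f=pickle.load(open("w7.pkl","rb"))
un=lambda p:(265+p[0]/4.1,140+p[1]/4.1)
H=np.array([atz(f,un(p),.17)[:2] for p in [(163,268),(266,264),(273,441),(171,445)]]);e=np.roll(H,-1,0)-H
print("handle",H.mean(0),np.linalg.norm(e,axis=1),np.degrees(np.arctan2(e[:,1],e[:,0])))
X=np.array([atz(f,p,.06)[:2] for p in [un((83,73)),un((352,62)),(355,296),(295,298)]]);e=np.roll(X,-1,0)-X
print("rack",X.mean(0),np.linalg.norm(e,axis=1),np.degrees(np.arctan2(e[:,1],e[:,0])))
a=np.radians(18);
for th in(106,108,109): print(th,X.mean(0)+.035*np.array([np.cos(np.radians(th)),np.sin(np.radians(th))]))
B=atz(f,un((220,125)),.1);print("blade far pt",B)
print("yellow top",atz(f,(340,25),.16),"drift top",atz(f,(323,312),.16))
E
```

```text
handle [ 0.48524417 -0.24023754] [0.01668525 0.03033248 0.01708308 0.0303676 ] [  18.93887158  -70.88452655 -160.94798578  108.36473155]
rack [ 0.49704781 -0.27419378] [0.05900385 0.13926534 0.06012265 0.13908031] [  18.96198552  -70.49967106 -161.20861079  109.0402431 ]
106 [ 0.48740051 -0.24054962]
108 [ 0.48623222 -0.2409068 ]
109 [ 0.48565293 -0.24110063]
blade far pt [ 0.47695603 -0.2143547   0.1       ]
yellow top [ 0.4625759  -0.11710614  0.16      ] drift top [ 0.50811905 -0.3057938   0.16      ]
```

Call:
jog_arm(
  increments=[
    {"slide": [0,-3.5,20],"rotation": [0,0,-2.4]},
    {"slide": [0,0,30],"rotation": [0,0,0]},
    {"slide": [0,0,30],"rotation": [0,0,0]},
    {"slide": [0,0,30],"rotation": [0,0,0]},
    {"slide": [0,0,25],"rotation": [0,0,0]},
    {"slide": [0,0,20],"rotation": [0,0,0]},
    {"slide": [0,0,15],"rotation": [0,0,0]},
    {"slide": [0,0,11],"rotation": [0,0,0]},
    {"slide": [0,0,0],"rotation": [0,0,0]},
    {"slide": [0,0,0],"rotation": [0,0,0]},
    {"slide": [0,0,0],"rotation": [0,0,0]},
  ],
)

```text
time: 13.68
tool_pos: [0.4859, -0.2425, 0.1234]
tool_rot: [0.001, 0.58, 0.814, 0.0]
contact_force: [-0.1, -0.0, -0.3]
gripper_width: 1.001
```

```bash
python3 - <<'E'
from h import *
f=optics.grab_frame("wrist");cv2.imwrite("pics/w8.png",f["frame"])
st=state();print(st["tool_pos"],st["tool_rot"],st["contact_force"])
E
```

```text
[ 0.48604505 -0.2427358   0.12372675] [1.50855369e-03 5.80339831e-01 8.14373012e-01 4.00017274e-05] [-0.22334687 -0.63960872 -0.47503071]
```

View pics/w8.png

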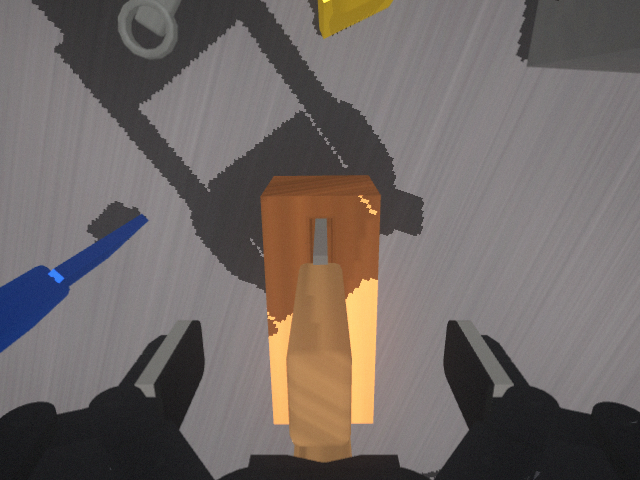

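Call:
jog_arm(
  increments=[
    {"slide": [1,0,2],"rotation": [0,0,0]},
    {"slide": [0,0,0],"rotation": [0,0,0]},
    {"slide": [0,0,0],"rotation": [0,0,0]},
    {"slide": [0,0,0],"rotation": [0,0,0]},
    {"slide": [0,0,0],"rotation": [0,0,0]},
    {"slide": [0,0,0],"rotation": [0,0,0]},
    {"slide": [0,0,0],"rotation": [0,0,0]},
    {"slide": [0,0,0],"rotation": [0,0,0]},
    {"slide": [0,0,0],"rotation": [0,0,0]},
    {"slide": [0,0,0],"rotation": [0,0,0]},
  ],
  fingers=0.0,
)

```text
time: 14.57
tool_pos: [0.4848, -0.2416, 0.1201]
tool_rot: [0.0, 0.581, 0.814, -0.0]
contact_force: [-0.7, 1.2, 2.4]
gripper_width: 0.203
```

Call:
jog_arm(
  increments=[
    {"slide": [0,0,-8],"rotation": [0,0,0]},
    {"slide": [0,0,-20],"rotation": [0,0,0]},
    {"slide": [0,0,-28],"rotation": [0,0,0]},
    {"slide": [0,0,-30],"rotation": [0,0,0]},
    {"slide": [0,0,-30],"rotation": [0,0,0]},
    {"slide": [0,0,-25],"rotation": [0,0,0]},
    {"slide": [0,0,-14],"rotation": [0,0,0]},
    {"slide": [10,11,-5],"rotation": [0,0,0]},
    {"slide": [20,22,0],"rotation": [0,0,0]},
    {"slide": [22,25,0],"rotation": [0,0,0]},
    {"slide": [22,25,0],"rotation": [0,0,0]},
    {"slide": [22,25,0],"rotation": [0,0,0]},
    {"slide": [22,24,0],"rotation": [0,0,0]},
    {"slide": [22,24,0],"rotation": [0,0,0]},
    {"slide": [20,22,0],"rotation": [0,0,0]},
    {"slide": [13,14,0],"rotation": [0,0,0]},
    {"slide": [8,8,0],"rotation": [0,0,2.8]},
    {"slide": [0,0,0],"rotation": [0,0,0]},
    {"slide": [0,0,0],"rotation": [0,0,0]},
    {"slide": [0,0,0],"rotation": [0,0,0]},
  ],
)

```text
time: 16.23
tool_pos: [0.6142, -0.0057, 0.2792]
tool_rot: [-0.001, 0.6, 0.8, -0.001]
contact_force: [1.0, 0.0, -1.4]
gripper_width: 0.199
```

```bash
python3 - <<'E'
from h import *
import pickle
for c in("wrist","scene","side"):
    f=optics.grab_frame(c);cv2.imwrite(f"pics/{c}9.png",f["frame"]);pickle.dump(f,open(f"{c}9.pkl","wb"))
st=state();print(st["time"],st["tool_pos"],st["tool_rot"],st["contact_force"],st["gripper_width"])
s=cv2.imread("pics/scene9.png")[120:320,250:390];d=cv2.imread("pics/side9.png")[90:290,260:400]
cv2.imwrite("pics/z9.png",cv2.resize(np.hstack([s,d]),(800,571),interpolation=cv2.INTER_CUBIC))
E
```

```text
16.3833 [ 0.61438266 -0.00605078  0.27980288] [-8.77543246e-05  6.00612683e-01  7.99540100e-01 -1.58851190e-04] [ 0.82871038 -0.27223658 -2.60098313] 0.2048585582958317
```

View pics/wrist9.png

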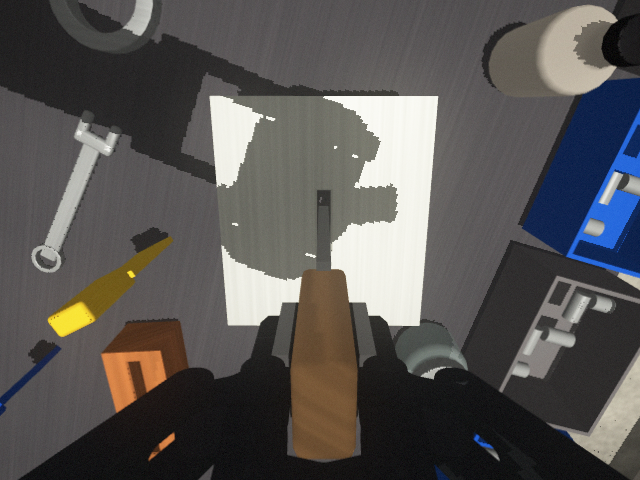

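View pics/z9.png

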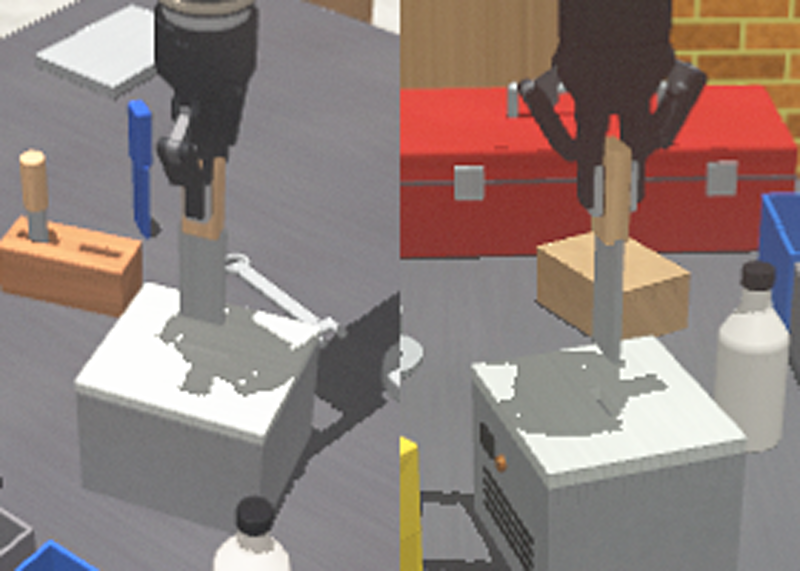

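```bash
python3 - <<'E'
from h import *
import pickle; f=pickle.load(open("wrist9.pkl","rb"))
g=f["frame"][170:290,280:370];cv2.imwrite("pics/w9z.png",cv2.resize(g,(450,600),interpolation=cv2.INTER_CUBIC))
# demag corners
im=f["frame"].copy()
T=state()["tool_pos"];a=np.radians(16.2);ux=np.array([np.cos(a),np.sin(a)]);uy=np.array([-np.sin(a),np.cos(a)])
def rect(c,hx,hy,z,n=60):
    P=[(-hx,-hy),(hx,-hy),(hx,hy),(-hx,hy),(-hx,-hy)]
    return [[*(np.array(c)+ux*((1-t)*p[0]+t*q[0])+uy*((1-t)*p[1]+t*q[1])),z] for p,q in zip(P,P[1:]) for t in np.linspace(0,1,n)]
def dr(P,col):
    for p in proj(f,P):
        u,v=p.round().astype(int)
        if 0<=u<640 and 0<=v<480: im[v,u]=col
S=(.615,-.0055)
dr(rect(S,.075,.085,.13,300),(0,0,255));dr(rect(S,.005,.022,.13),(0,0,255))
ze=T[2]-.1201+.01; print("blade end z",ze)
dr(rect(T[:2],.003,.020,ze),(0,255,0))
dr(rect(T[:2],.009,.016,ze+.16),(0,255,0))
cv2.imwrite("pics/w9o.png",cv2.resize(im[80:470,190:460],(415,600),interpolation=cv2.INTER_NEAREST))
cv2.imwrite("pics/w9oz.png",cv2.resize(im[170:290,280:370],(450,600),interpolation=cv2.INTER_NEAREST))
cv2.imwrite("pics/w9c.png",np.hstack([cv2.imread("pics/w9z.png")[:,75:345],cv2.imread("pics/w9oz.png")[:,75:345],cv2.resize(im[80:470,190:460],(260,600),interpolation=cv2.INTER_AREA)]))
E
```

```text
blade end z 0.1697028756904121
```

View pics/w9c.png

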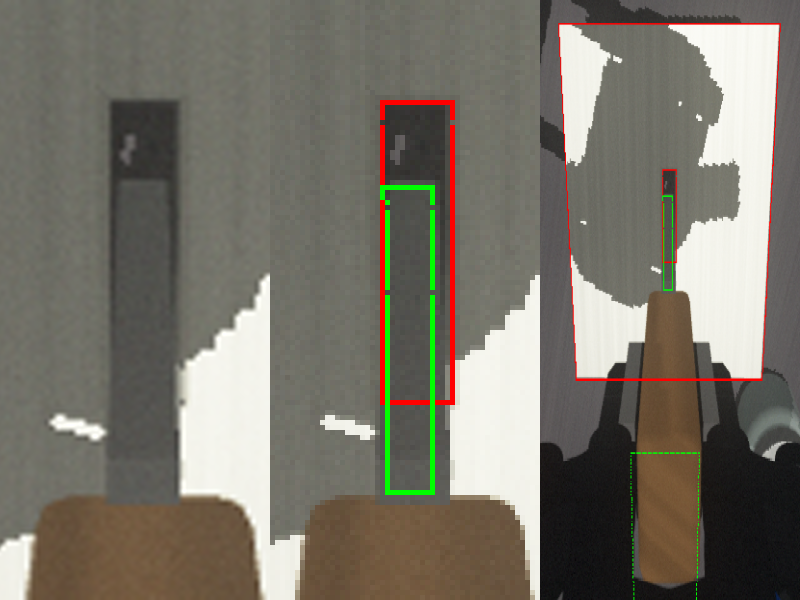

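View pics/w9o.png

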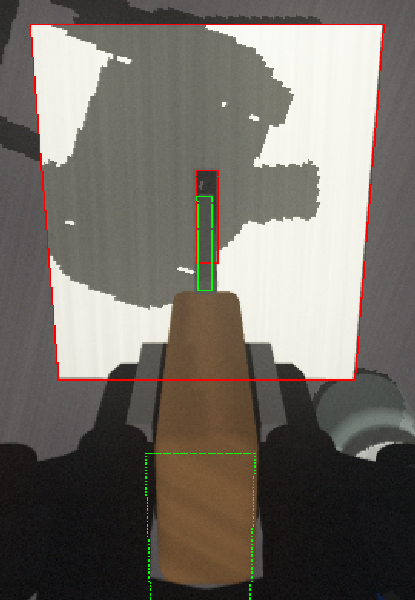

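```bash
python3 - <<'E'
from h import *
import pickle; f=pickle.load(open("wrist9.pkl","rb"))
un=lambda p:(295+p[0]/5,170+p[1]/5)
a=np.radians(16.2);ux=np.array([np.cos(a),np.sin(a)]);uy=np.array([-np.sin(a),np.cos(a)])
T=state()["tool_pos"];ze=.1697
sl=lambda p,z:(lambda q:np.round(1e3*np.array([q@ux,q@uy]),2))(atz(f,un(p),z)[:2]-T[:2])
print("slot L,R at rows 130",sl((109.5,130),.13),sl((178.5,130),.13),"end",sl((144,100),.13))
for r in(190,):print("blade L,R",sl((115,r),ze),sl((170.5,r),ze))
print("blade end +y corner",sl((142.5,180),ze))
# handle top edge near cam (bottom face of wood?), handle lateral at top face z ze+.16
un2=lambda p:(190+p[0]*270/415,80+p[1]*390/600)
for p in [(162,440),(248,440),(160,575),(255,575)]:
    q=atz(f,un2(p),ze+.16)[:2]-T[:2];print("handle",np.round(1e3*np.array([q@ux,q@uy]),1))
E
```

```text
slot L,R at rows 130 [-4.06 18.32] [ 5.61 18.33] end [ 0.77 22.59]
blade L,R [-2.69 19.5 ] [ 4.09 19.51]
blade end +y corner [ 0.67 20.76]
handle [-6.  18.4]
handle [ 8.1 18.5]
handle [-6.9 -9.5]
handle [ 9.9 -9.4]
```

Call:
jog_arm(
  increments=[
    {"slide": [0,0,12],"rotation": [0,0,0]},
    {"slide": [0,0,12],"rotation": [0,0,0]},
    {"slide": [0,0,8],"rotation": [0,0,0]},
    {"slide": [0,0,0],"rotation": [0,0,0]},
    {"slide": [0,0,0],"rotation": [0,0,0]},
    {"slide": [0,0,0],"rotation": [0,0,0]},
  ],
)

```text
time: 16.88
tool_pos: [0.6148, -0.0051, 0.2478]
tool_rot: [-0.0, 0.6, 0.8, -0.0]
contact_force: [-0.0, 0.4, -1.3]
gripper_width: 0.204
```

```bash
python3 - <<'E'
from h import *
import pickle
f=optics.grab_frame("wrist");pickle.dump(f,open("w10.pkl","wb"))
st=state();print(st["time"],st["tool_pos"],st["tool_rot"],st["contact_force"],st["gripper_width"])
g=f["frame"][170:290,280:370];cv2.imwrite("pics/w10z.png",cv2.resize(g,(450,600),interpolation=cv2.INTER_CUBIC))
d=optics.grab_frame("side")["frame"][170:270,290:370];s=optics.grab_frame("scene")["frame"][190:290,280:360]
cv2.imwrite("pics/s10.png",cv2.resize(np.hstack([s,d]),(800,500),interpolation=cv2.INTER_CUBIC))
E
```

```text
16.9333 [ 0.61503279 -0.00513873  0.24837571] [3.50915804e-04 6.00214659e-01 7.99838862e-01 1.88492231e-04] [ 0.21857863  0.5247323  -1.40764988] 0.20471048077004658
```

View pics/w10z.png

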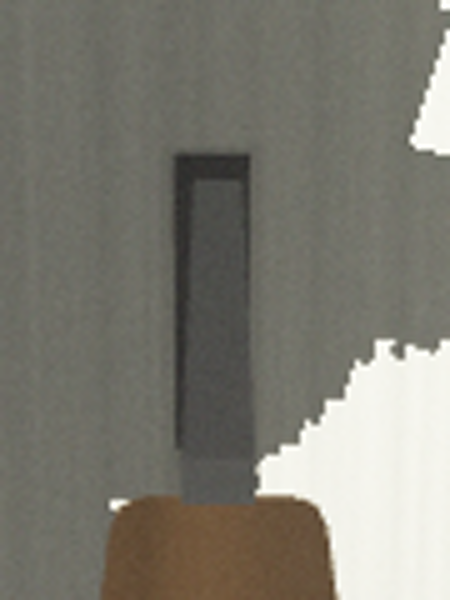

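View pics/s10.png

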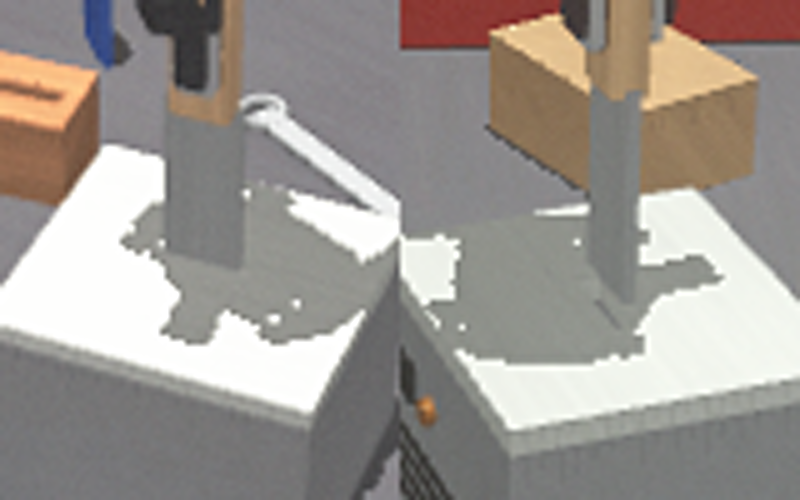

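```bash
python3 - <<'E'
from h import *
import pickle; f=pickle.load(open("w10.pkl","rb"))
un=lambda p:(280+p[0]/5,170+p[1]/5)
a=np.radians(16.2);ux=np.array([np.cos(a),np.sin(a)]);uy=np.array([-np.sin(a),np.cos(a)])
T=np.array([.61503,-.00514]);ze=.2484-.1201+.01
sl=lambda p,z:(lambda q:np.round(1e3*np.array([q@ux,q@uy]),2))(atz(f,un(p),z)[:2]-T[:2])
print(ze,"slot",sl((176,185),.13),sl((249.5,185),.13),"end",sl((213,154),.13))
print("blade",sl((192,185),ze),sl((243,185),ze),"end",sl((217,180),ze)); print(state()["tool_pos"])
E
```

```text
0.13830000000000003 slot [-4.61 17.8 ] [ 4.66 17.8 ] end [ 0.06 21.79]
blade [-2.48 19.83] [ 3.75 19.83] end [ 0.58 20.46]
[ 0.61514977 -0.00510332  0.24872573]
```

Call:
jog_arm(
  increments=[
    {"slide": [-0.6,-0.6,0],"rotation": [0,0,0]},
    {"slide": [0,0,5],"rotation": [0,0,0]},
    {"slide": [0,0,5],"rotation": [0,0,0]},
    {"slide": [0,0,5],"rotation": [0,0,0]},
    {"slide": [0,0,5],"rotation": [0,0,0]},
    {"slide": [0,0,0],"rotation": [0,0,0]},
    {"slide": [0,0,0],"rotation": [0,0,0]},
  ],
)

```text
time: 17.62
tool_pos: [0.6139, -0.0058, 0.2269]
tool_rot: [-0.001, 0.6, 0.8, -0.0]
contact_force: [-0.2, -0.3, -1.5]
gripper_width: 0.203
```

Call:
jog_arm(
  increments=[
    {"slide": [0,0,6],"rotation": [0,0,0]},
    {"slide": [0,0,8],"rotation": [0,0,0]},
    {"slide": [0,0,8],"rotation": [0,0,0]},
    {"slide": [0,0,8],"rotation": [0,0,0]},
    {"slide": [0,0,6],"rotation": [0,0,0]},
    {"slide": [0,0,4],"rotation": [0,0,0]},
    {"slide": [0,0,0],"rotation": [0,0,0]},
    {"slide": [0,0,0],"rotation": [0,0,0]},
  ],
)

```text
time: 18.28
tool_pos: [0.6142, -0.0058, 0.1875]
tool_rot: [-0.0, 0.6, 0.8, -0.0]
contact_force: [0.2, 0.4, -1.7]
gripper_width: 0.204
```

Call:
jog_arm(
  increments=[
    {"slide": [0,0,6],"rotation": [0,0,0]},
    {"slide": [0,0,6],"rotation": [0,0,0]},
    {"slide": [0,0,5],"rotation": [0,0,0]},
    {"slide": [0,0,3],"rotation": [0,0,0]},
    {"slide": [0,0,0],"rotation": [0,0,0]},
    {"slide": [0,0,0],"rotation": [0,0,0]},
    {"slide": [0,0,0],"rotation": [0,0,0]},
    {"slide": [0,0,0],"rotation": [0,0,0]},
  ],
)

```text
time: 18.95
tool_pos: [0.6146, -0.0059, 0.1683]
tool_rot: [0.0, 0.6, 0.8, 0.0]
contact_force: [0.0, -0.7, -1.0]
gripper_width: 0.201
```

```bash
python3 - <<'E'
from h import *
import pickle
for i in range(3):
  f=optics.grab_frame("wrist");st=state();print(st["time"],st["tool_pos"],st["tool_rot"].round(4),st["contact_force"].round(2),st["ft_torque"].round(3),st["gripper_width"].round(3))
pickle.dump(f,open("w11.pkl","wb"))
cv2.imwrite("pics/w11.png",f["frame"])
d=optics.grab_frame("side")["frame"];s=optics.grab_frame("scene")["frame"]
cv2.imwrite("pics/s11.png",cv2.resize(np.hstack([s[170:290,270:366],d[150:270,280:376]]),(800,500),interpolation=cv2.INTER_CUBIC))
cv2.imwrite("pics/side11.png",d)
E
```

```text
Traceback (most recent call last):
AttributeError: 'float' object has no attribute 'round'
```

```bash
python3 - <<'E'
from h import *
import pickle
for i in range(3):
  f=optics.grab_frame("wrist");st=state();print(st["time"],st["tool_pos"],st["tool_rot"].round(4),st["contact_force"].round(2),st["ft_torque"].round(3),st["gripper_width"])
pickle.dump(f,open("w11.pkl","wb"))
cv2.imwrite("pics/w11.png",f["frame"])
d=optics.grab_frame("side")["frame"];s=optics.grab_frame("scene")["frame"]
cv2.imwrite("pics/s11.png",cv2.resize(np.hstack([s[170:290,270:366],d[150:270,280:376]]),(800,500),interpolation=cv2.INTER_CUBIC))
cv2.imwrite("pics/side11.png",d)
E
```

```text
19.05 [ 0.61458172 -0.00589647  0.16831978] [3.000e-04 6.003e-01 7.998e-01 2.000e-04] [-0.25 -0.41 -1.54] [ 0.01   0.016 -0.019] 0.20356771626777412
19.1 [ 0.61452429 -0.00588113  0.16823171] [2.000e-04 6.002e-01 7.998e-01 1.000e-04] [-0.13 -0.28 -2.54] [ 0.036  0.045 -0.052] 0.20368371959405177
19.15 [ 0.61448486 -0.00589052  0.16816177] [2.000e-04 6.003e-01 7.998e-01 1.000e-04] [-0.04 -0.8  -1.89] [-0.052  0.009 -0.036] 0.20209005428805493
```

View pics/w11.png

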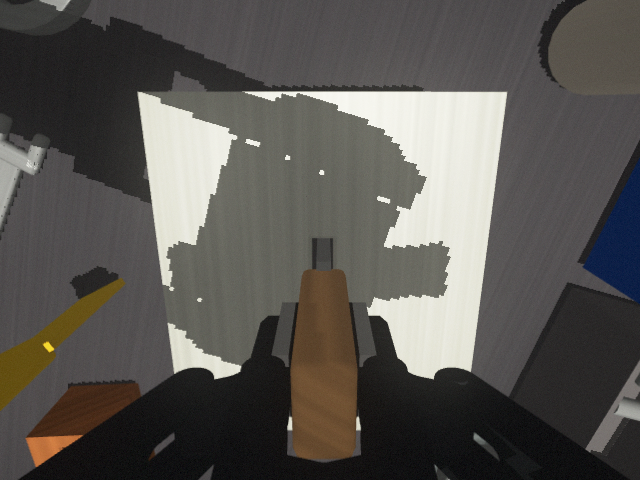

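View pics/s11.png

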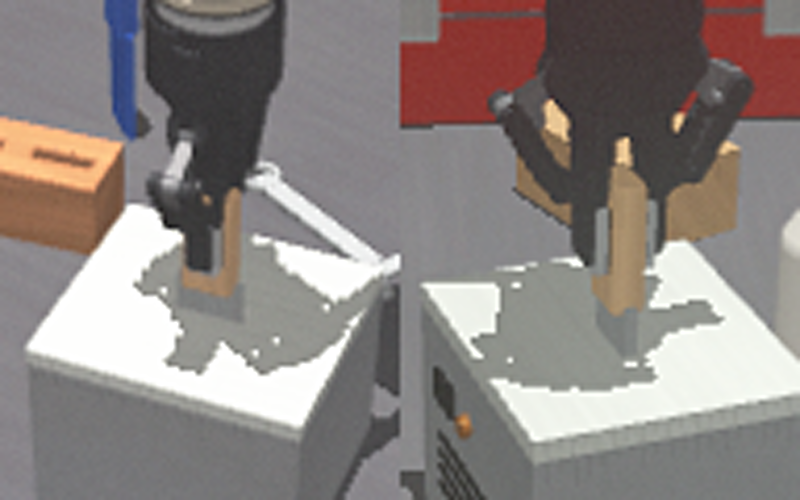

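View pics/side11.png

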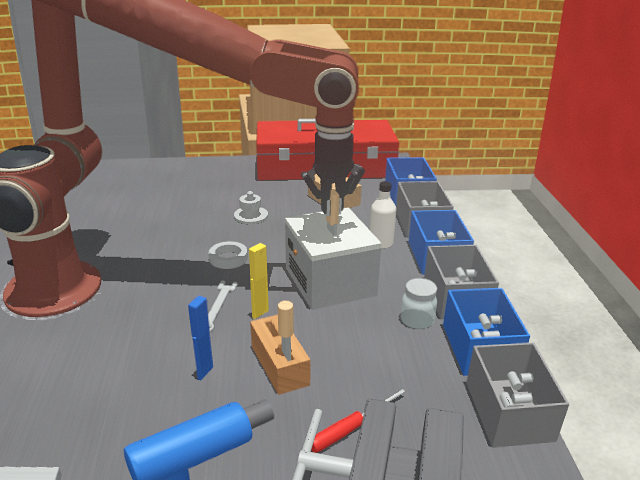

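The blade is in the slot with the gap visible on both sides (slot about 311–333, blade about 315–331 at row 245). The handle centre is about 53 mm above the top, and the only load on the tool is the scraper's weight. Handing in.

```bash
python3 -c "
from plant import manip; print(manip.job_done())"
```

```text
the job is handed in; nothing more can be done
None
```

The small ring is on the stand's post and let go. The scraper is held upright in the demagnetiser slot. I handed the job in at about 19 s of the 61 s allowed; no verdict was reported.

**Ring:** The pictures after release show it lying flat on the seat with the post coming through its hole, and the gripper clear of it.

**Scraper:**
- **Height:** the handle centre is about 53 mm above the demagnetiser's top. That puts about 72 mm of the 90 mm blade below it.
- **Position:** I lined the blade up over the slot to within about 1 mm before lowering it. At the end the wrist picture showed a gap on both sides of its thickness.
- **Force:** 1.5–2.5 N at the wrist, about the scraper's own weight, so nothing suggests it is pressing on the slot. The grip read steady at 0.20 opening.

**Other things on the bench:** None looked moved in the last side picture. I did not measure them one by one.

**Checks that disagreed:**
- The scene and side cameras put the demagnetiser and stand 5–9 mm away from where the wrist camera did. I used the wrist camera, whose outlines matched the known sizes.
- The ring's outer diameter measured 2–4 mm small. Its hole matched, so I think this is a bevelled edge.
- My first two move calls were refused for an incomplete format. They moved nothing.

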